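Shut and lock the lid-lock container

ROBOT

A 6-joint arm with a two-finger parallel gripper is mounted at the origin on the work surface. World frame = base frame: x ahead of the robot, y to its left, z up, the work surface at z = 0. Lengths are in mm, angles in rad, forces in N, time in s.
With the tool pointing down it reaches from about 250 to 775 mm from the base axis. Payload 8.9 kg.
Tool frame: the origin (TCP) lies on the mounting face of the last link; the fingertips stand ahead of it and the grasp point (between the pads) lies 155 mm ahead of it (finger_overhang is the z of the fingertips in the tool frame, in mm); z points along the fingers, y is the line along which they close (so a half turn about z gives the same grasp; the last joint's range is limited). The gripper opens to 85 mm and grips with 20 to 120 N. Pads are 22 mm wide; open, the fingers measure 114 mm over their backs; the gripper's body (76 mm by 85 mm) begins 54 mm behind the grasp point. The pads swing forward as they close: fully open they stand 13 mm farther back than shut.
Start: joints at [-1.38, 0.291, -0.153, 1.127, 0, 1.431], TCP at [170.025, -496.705, 404.705] pointing down, gripper open.
Joint ranges: [-2.52, 2.52], [-0.91, 1.74], [-1.3, 1.37], [-1.96, 2.02], [-1.52, 1.47], [-3.14, 3.14]. Speed limits (rad/s): [2.22, 2.22, 2.79, 3.14, 3.14, 3.14].

INTERFACE

Orientations are given as [roll, pitch, yaw] about the fixed x, y, z axes, in that order (R = Rz(yaw) Ry(pitch) Rx(roll)).
In Python, from rig import * gives the robot as it stands.
- The arm moves only by the shell command python3 -m pendant 'ROWS'. ROWS is JSON, a list of rows, each an object with "slide": the shift along the tool's x, y, z in m, a list of three; "dr": the turn, a rotation vector about the tool's x, y, z in rad, a list of three; "gripper": the opening in per cent of the stroke, from 0 (shut) to 100 (fully open). A call has 1 to 12 rows; each row shifts and turns the commanded pose from where the row before left it, along the tool's axes as they then stand; what a row does not reach is not made up. A row lasts 1/12 s, in which the tool goes at most 41.7 mm and 7.16 degrees, less where a joint would pass 70% of its speed; a pose out of reach is approached as far as the arm can. A call with a gripper value outside its range is refused whole. The fingers move at their own pace and stop on an object; the grip force is fixed at half the most. Time passes only in rows, so rows that do not move let the fingers close. It gives the time, the measured TCP pose, the force, the opening and the grip force at its end, in the units of the state.
- read_state(): the state, without advancing time (a new reading comes with each control period).
- capture(name): name is "side" or "top"; returns the picture (420x560x3 uint8, red, green, blue); there is no depth.
- get_calibration(name): a dict with "fx", "fy", "cx", "cy" (pixels), "dist" ([k1, k2, p1, p2, k3] as OpenCV has them; the pictures are not rectified), "pose" (4x4, takes a point from camera to world coordinates). Camera axes: x right, y down, z forward; pixel columns grow to the right and rows downward; lengths in mm; the calibration is good to about 2 mm. A picture is of the moment at which its call begins. get_calibration takes no time and is no camera call.
- hand_in(): hands the job in; it is judged then, once.
Trained networks look in the newest picture that a camera, given by its name, has taken for a name from the list of things; names that differ only in an ending like _2 or _b are one class to them, and where a whole thing is asked for, a point or a joint stands for the part that bears it (a point fixed in the world has none). Each returns a list of dicts, best first, with "conf" (0 to 1); they miss things now and then, are a little off and sometimes report something else, mostly with a low value. They report only what shows in the picture. A call takes as long as a camera call.
- spot_in(name, camera): "rect" ([left, top, right, bottom] in pixels, round what is visible of it).
- landmark_of(name, camera): "position" ([column, row] in pixels: a listed point, or the origin of a listed thing).
The state is a dict: "t": time; "joints": joint angles; "joint_vel": joint speeds; "effort": joint torques, N m; "eef_pos": TCP position; "tcp_rot": TCP orientation; "ft_force": force on the tool from outside, world axes, zero at the start; "moment": the same for the moment, N m; "grip_width": opening from 0.0 (shut) to 1.0 (fully open); "grip_force": force on a finger pad.
Only numpy, scipy, OpenCV 4.12 (cv2) and the standard library are available. Lean on these libraries where they do the work, as an engineer would, in place of code of your own. Each camera call takes 0.05 s, during which the arm holds its last target. There are 200 camera calls.

TASK

With the fingertips, push the orange container's half-open lid fully shut, and then flip each of the two lock levers on its front edge down past the middle so that it snaps locked against the front wall. Only push: do not pick the container up, tip it or shove it across the counter, and leave the other things on the counter where they are. The lid must be shut before either lever is flipped.

Things in the scene. Friction and masses are not known exactly. Their poses are not given: they have to be found in the camera images.
- container: Orange plastic food container standing loose on the counter, about 0.9 kg with its contents: box 140 mm deep (x) by 200 mm wide (y) by 90 mm high. Origin at the centre of its underside; z up; its own -x is the front, which carries the lock levers and faces roughly to the robot.
- lid_hinge (a point): Middle of the lid's hinge line, along the far (+x) top rim of the container, 90 mm above the counter, 74 mm behind the container's origin; the line runs along container y.
- lid_pad (a point): Point on the lid's upper face, midway between the levers' sides, 105 mm from the hinge line: a good place to push. With the lid shut it is 97 mm above the counter and 31 mm in front of the container's origin. The lid is an orange plate 150 mm by 212 mm, 7 mm thick with its raised panel.
- lid (a joint): Opening angle of the lid in rad: 0 = shut, lying on the rim; grows as its front edge rises. A stiff hinge: the lid stays where it is left, and about 2 N downward near the pad moves it.
- latch_left_hinge (a point): Middle of the left lock lever's hinge line, on the lid's front edge (moves with the lid), 154 mm from the lid's hinge line, 55 mm to the container's +y side. With the lid shut it is 92 mm above the counter and 80 mm in front (container -x) of the container's origin. The line runs along container y.
- latch_left_tip (a point): Middle of the free outer edge of the left lock lever; this edge is a rounded bar 7 mm thick and 50 mm long, 38 mm from the lever's hinge line. Moves with the lever.
- latch_left (a joint): left lock lever turn, rad: 0 = open (out and 26 deg above the lid's plane), 1.8 = locked (hangs down the front wall, 77 deg below it); grows as its edge goes down. Over-centre spring: returns to open below 0.75 (17 deg below the plane), snaps by itself to 1.8 beyond. Needs 2 to 5 N down, 26 mm out from the hinge line. Orange flap 50 mm wide, 38 long, 4 thick.
- latch_right_hinge (a point): Middle of the right lock lever's hinge line, on the lid's front edge (moves with the lid), 154 mm from the lid's hinge line, 55 mm to the container's -y side. With the lid shut it is 92 mm above the counter and 80 mm in front (container -x) of the container's origin. The line runs along container y.
- latch_right_tip (a point): Middle of the free outer edge of the right lock lever; this edge is a rounded bar 7 mm thick and 50 mm long, 38 mm from the lever's hinge line. Moves with the lever.
- latch_right (a joint): right lock lever turn, rad: 0 = open (out and 26 deg above the lid's plane), 1.8 = locked (hangs down the front wall, 77 deg below it); grows as its edge goes down. Over-centre spring: returns to open below 0.75 (17 deg below the plane), snaps by itself to 1.8 beyond. Needs 2 to 5 N down, 26 mm out from the hinge line. Orange flap 50 mm wide, 38 long, 4 thick.
- pump_bottle: Bystander: stainless steel push-pump bottle, 68 mm across, 184 mm high, standing; origin at the centre of its underside.
- diya_plate: Bystander: round steel plate 210 mm across, 11 mm high, with five clay diyas on it (tops 24 mm above the counter); origin at the centre of its underside.
- coaster: Bystander: round wooden coaster, 96 mm across, 8 mm thick, lying flat; origin at the centre of its underside.
- tongs: Bystander: closed steel tongs lying flat, 240 mm long along its y, 22 mm wide, 16 mm high; origin near its middle at the underside.

How it is judged (in metres and radians):
On the way, in this order (a step that is already met when the one before it is completed fails the run):
1. the lid is shut while both lock levers are still open (value of joint lid below 0.05 rad and value of joint each of latch_left, latch_right below 0.6 rad), for 0.1 s.
2. both lock levers are snapped down (value of joint each of latch_left, latch_right above 1.6 rad and value of joint lid below 0.05 rad), for 0.2 s.
At the end, for the whole second after the job is handed in: The lid is shut (joint under 0.05 rad), both lock levers are locked (over 1.6 rad of 1.8), the container stands upright and at rest within 40 mm of where it started, and each bystander is within 20 mm of its start (all of step 2 and distance of container from where it was at the start of the episode below 0.04 m and angle between container's own z axis and vertical below 0.05 rad and linear speed of container below 0.02 m/s and distance of each of pump_bottle, diya_plate, coaster, tongs from where it was at the start of the episode below 0.02 m); the robot touches nothing.
It fails at once if the container is lifted (over 12 mm) (height (world z) of container above 0.012 m).
It fails at once if the container is tipped (angle between container's own z axis and vertical above 0.15 rad).
It fails at once if the container is shoved more than 40 mm (distance of container from where it was at the start of the episode above 0.04 m).
It fails at once if a bystander (pump bottle, plate of diyas, coaster or tongs) is moved more than 20 mm or lifted (distance of any of pump_bottle, diya_plate, coaster, tongs from where it was at the start of the episode above 0.02 m).
It also fails if it takes over 43 s, if anything falls off the work surface, if the arm or the gripper's body presses on something with over 40 N, if the wrist force passes 120 N, or if a joint passes its speed limit or range.

## Working session

There is one attempt and no reset: what is moved stays moved. The work goes in short steps, Python scripts to look and compute and a shell command to move; the robot and the scene stay as the last step left them, time stands still between calls to the robot, and variables do not carry over. Pictures are saved under pics/ and viewed, at most 10 in all, crops included, and the job is handed in when it is done.

```bash
mkdir -p pics; cat > h.py <<'E'
from rig import *
import numpy as np, cv2
from scipy.optimize import least_squares
def K(c): return np.array([[c['fx'],0,c['cx']],[0,c['fy'],c['cy']],[0,0,1.]])
def proj(P,cam):
    c=get_calibration(cam); T=np.linalg.inv(np.array(c['pose']))
    r,_=cv2.Rodrigues(T[:3,:3])
    return cv2.projectPoints(np.array(P,float).reshape(-1,1,3),r,T[:3,3],K(c),np.array(c['dist'],float))[0].reshape(-1,2)
def ray(px,cam):
    c=get_calibration(cam);M=np.array(c['pose'])
    u=cv2.undistortPoints(np.array([[px]],float),K(c),np.array(c['dist'],float))[0,0]
    return M[:3,3],M[:3,:3]@np.array([u[0],u[1],1])
def atz(px,cam,z):
    o,d=ray(px,cam); return o+d*(z-o[2])/d[2]
E
python3 - <<'E'
from h import *
for c in('side','top'):
    im=capture(c); cv2.imwrite(f'pics/{c}0.png',im[...,::-1])
    print(c,np.round(get_calibration(c)['pose'],2).tolist())
    for n in['container','lid_hinge','lid_pad','latch_left_hinge','latch_left_tip','latch_right_hinge','latch_right_tip','pump_bottle','diya_plate','coaster','tongs']:
        print(n,[(np.round(d['position']).tolist(),round(d['conf'],2)) for d in landmark_of(n,c)[:2]])
print(read_state())
E
```

```text
side [[-1.0, -0.01, 0.03, 547.96], [-0.03, 0.75, -0.66, 764.67], [-0.02, -0.67, -0.75, 973.56], [0.0, 0.0, 0.0, 1.0]]
container [([283.0, 232.0], 0.87)]
lid_hinge [([258.0, 206.0], 0.85)]
lid_pad [([296.0, 200.0], 0.78)]
latch_left_hinge [([309.0, 218.0], 0.75)]
latch_left_tip [([319.0, 217.0], 0.53), ([278.0, 386.0], 0.28)]
latch_right_hinge [([318.0, 188.0], 0.77), ([214.0, 226.0], 0.72)]
latch_right_tip [([293.0, 204.0], 0.68)]
pump_bottle [([276.0, 385.0], 0.92)]
diya_plate [([282.0, 145.0], 0.61)]
coaster [([338.0, 173.0], 0.97)]
tongs [([210.0, 223.0], 0.83)]
top [[-0.01, -0.99, 0.12, 487.95], [-1.0, 0.01, -0.03, 4.79], [0.03, -0.12, -0.99, 995.67], [0.0, 0.0, 0.0, 1.0]]
container [([285.0, 227.0], 0.65)]
lid_hinge [([296.0, 194.0], 0.62), ([436.0, 221.0], 0.55)]
lid_pad [([284.0, 232.0], 0.89)]
latch_left_hinge [([252.0, 246.0], 0.61)]
latch_left_tip [([248.0, 259.0], 0.87)]
latch_right_hinge [([303.0, 261.0], 0.89), ([300.0, 274.0], 0.33)]
latch_right_tip [([300.0, 273.0], 0.98)]
pump_bottle [([109.0, 224.0], 0.64)]
diya_plate [([436.0, 219.0], 0.57)]
coaster [([386.0, 292.0], 0.76)]
tongs [([296.0, 140.0], 0.69)]
{'t': 1.2, 'joints': array([-1.38031437e+00,  2.90739473e-01, -1.53369510e-01,  1.12668521e+00,
       -2.44297366e-05,  1.43150650e+00]), 'joint_vel': array([-0.00026797,  0.00142173,  0.00069225, -0.00086317, -0.00053296,
        0.00084293]), 'effort': array([-1.20057257e-04, -5.37034106e+01,  3.31640840e+01,  1.58680985e-03,
       -3.06364373e-04,  4.85836011e-06]), 'eef_pos': array([ 170.01794018, -496.72766084,  404.69597977]), 'tcp_rot': array([-3.14159137e+00,  2.44887752e-05,  3.29771786e-01]), 'ft_force': array([ 0.92536287,  1.1236583 , -0.57195367]), 'moment': array([-0.05962191,  0.0020734 ,  0.04681965]), 'grip_force': 0.0, 'grip_width': 0.9996822564516092}
```

```bash
cat > fit.py <<'E'
from h import *
def pts(p):
    x,y,yaw,q=p[:4]; la=p[4:6] if len(p)>4 else (0,0)
    def f(r,yy,up=0): # dist from hinge in lid plane
        return np.array([74-r*np.cos(q)-up*np.sin(q),yy,90+r*np.sin(q)+up*np.cos(q)])
    L={'lid_hinge':f(0,0),'lid_pad':f(105,0,7),'latch_left_hinge':f(154,55,2),'latch_right_hinge':f(154,-55,2),'container':np.zeros(3)}
    for n,yy,l in(('left',55,la[0]),('right',-55,la[1])):
        a=0.454-l; L[f'latch_{n}_tip']=f(154+38*np.cos(a),yy,2+38*np.sin(a))
    c,s=np.cos(yaw),np.sin(yaw);R=np.array([[c,-s,0],[s,c,0],[0,0,1]])
    return {k:R@v+[x,y,0] for k,v in L.items()}
E
python3 - <<'E'
from fit import *
obs={'side':dict(container=(283,232),lid_hinge=(258,206),lid_pad=(296,200),latch_left_hinge=(309,218),latch_left_tip=(319,217),latch_right_hinge=(318,188)),
'top':dict(container=(285,227),lid_hinge=(296,194),lid_pad=(284,232),latch_left_hinge=(252,246),latch_left_tip=(248,259),latch_right_hinge=(303,261),latch_right_tip=(300,273))}
def res(p):
    P=pts(p);return np.concatenate([(proj([P[n] for n in o],c)-np.array(list(o.values()))).ravel() for c,o in obs.items()])
r=least_squares(res,[480,0,0,.6],loss='soft_l1',f_scale=2,x_scale=[10,10,.1,.1])
print(r.x,np.round(res(r.x).reshape(-1,2),1).tolist())
for k,v in pts(r.x).items(): print(k,v.round())
for n,px,z in(('pump',(109,224),0),('plate',(436,219),0),('coaster',(386,292),0),('tongs',(296,140),0)): print(n,atz(px,'top',z).round())
a=np.hstack([cv2.imread(f'pics/{c}0.png')[:,80:480] for c in('side','top')]);cv2.imwrite('pics/both0.png',a)
E
```

```text
[ 5.66385959e+02 -2.51653795e+01 -2.99343672e-01  3.79273584e-01] [[1.1, 1.3], [-0.1, -0.5], [-2.3, 2.5], [-5.0, 0.4], [0.7, -2.6], [-1.8, 0.0], [0.8, -0.5], [0.4, -2.2], [0.1, 1.3], [0.6, -0.5], [-1.7, 4.3], [0.8, -0.1], [-0.6, 6.4]]
lid_hinge [637. -47.  90.]
lid_pad [541. -17. 135.]
latch_left_hinge [516.  48. 149.]
latch_right_hinge [483. -57. 149.]
container [566. -25.   0.]
latch_left_tip [480.  59. 177.]
latch_right_tip [447. -46. 177.]
pump [575. 410.   0.]
plate [ 582. -402.    0.]
coaster [ 405. -268.    0.]
tongs [784. -53.   0.]
```

View pics/both0.png

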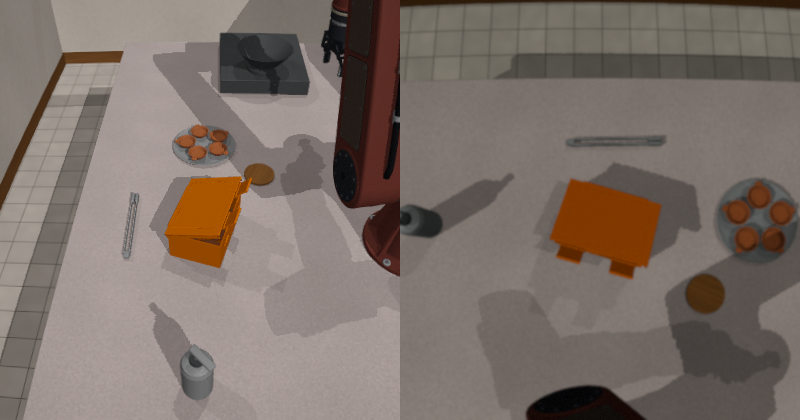

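Both views agree with the detections: the lid is half-open, with the levers at about (249,255) and (302,268) in the top picture. The tips fit less well, so I'll check the lid outline corners.

```bash
python3 - <<'E'
from fit import *
# orange mask outlines
for c in('side','top'):
    im=cv2.imread(f'pics/{c}0.png');h=cv2.cvtColor(im,cv2.COLOR_BGR2HSV)
    m=cv2.inRange(h,(5,200,60),(20,255,255)); n,l,s,ce=cv2.connectedComponentsWithStats(m)
    cont=[x for x in range(1,n) if s[x][4]>300]
    print(c,[s[x].tolist() for x in cont])
def lid(p):
    x,y,yaw,q=p;c,s=np.cos(yaw),np.sin(yaw);R=np.array([[c,-s,0],[s,c,0],[0,0,1]])
    return [R@[74-r*np.cos(q)-u*np.sin(q),yy,90+r*np.sin(q)+u*np.cos(q)]+[x,y,0] for r,yy,u in((0,106,4),(0,-106,4),(150,-106,4),(150,106,4))]
obs={'top':[(250,180),(340,203),(326,267),(231,240)]}
tips={'top':[(248,259),(300,273)]}
o2={'side':dict(container=(283,232),lid_hinge=(258,206),lid_pad=(296,200),latch_left_hinge=(309,218),latch_left_tip=(319,217),latch_right_hinge=(318,188)),
'top':dict(container=(285,227),lid_hinge=(296,194),lid_pad=(284,232),latch_left_hinge=(252,246),latch_left_tip=(248,259),latch_right_hinge=(303,261),latch_right_tip=(300,273))}
def res(p):
    P=pts(p);a=[(proj([P[n] for n in o],c)-np.array(list(o.values()))).ravel() for c,o in o2.items()]
    a.append((proj(lid(p),'top')-obs['top']).ravel());return np.concatenate(a)
for q in(.3,.4,.5,.6,.7,None):
    if q is None:
        r=least_squares(res,[560,-20,-.3,.5],loss='soft_l1',f_scale=2,x_scale=[10,10,.1,.1]);p=r.x
    else:
        r=least_squares(lambda z:res([*z,q]),[560,-20,-.3],loss='soft_l1',f_scale=2,x_scale=[10,10,.1]);p=[*r.x,q]
    print(np.round(p,3),r.cost.round(1))
    im=None
print(np.round(res(p).reshape(-1,2),1).tolist())
out=[]
for c in('side','top'):
    im=cv2.imread(f'pics/{c}0.png')
    P=pts(p);im=cv2.resize(im,None,fx=3,fy=3)
    cv2.polylines(im,[np.int32(proj(lid(p),c)*3)],True,(255,0,0),1)
    for n,v in P.items():
        cv2.circle(im,tuple(np.int32(proj(v,c)[0]*3)),4,(0,255,0),1)
    x0,y0=(220,160) if c=='side' else (215,165)
    out.append(im[y0*3:y0*3+390,x0*3:x0*3+390])
cv2.imwrite('pics/ov.png',np.hstack(out))
E
```

```text
side [[245, 177, 87, 91, 5029]]
top [[231, 180, 110, 98, 6985]]
[ 5.68196e+02 -2.56040e+01 -2.77000e-01  3.00000e-01] 54.0
[ 5.65381e+02 -2.39010e+01 -2.87000e-01  4.00000e-01] 48.4
[ 5.61912e+02 -2.22890e+01 -2.98000e-01  5.00000e-01] 80.3
[ 5.57135e+02 -2.07470e+01 -3.09000e-01  6.00000e-01] 137.6
[ 5.49455e+02 -1.90840e+01 -3.20000e-01  7.00000e-01] 212.0
[ 5.66474e+02 -2.45670e+01 -2.82000e-01  3.65000e-01] 45.8
[[1.1, 1.5], [-0.3, -0.0], [-2.1, 2.9], [-4.2, 1.0], [1.5, -2.1], [-1.8, 0.4], [0.5, -0.5], [-0.4, -2.4], [-0.0, 1.6], [0.7, 0.4], [-1.3, 5.4], [1.0, -0.1], [-0.0, 6.4], [-0.1, -0.8], [1.2, 1.9], [2.2, -0.8], [-1.6, -1.7]]
```

View pics/ov.png

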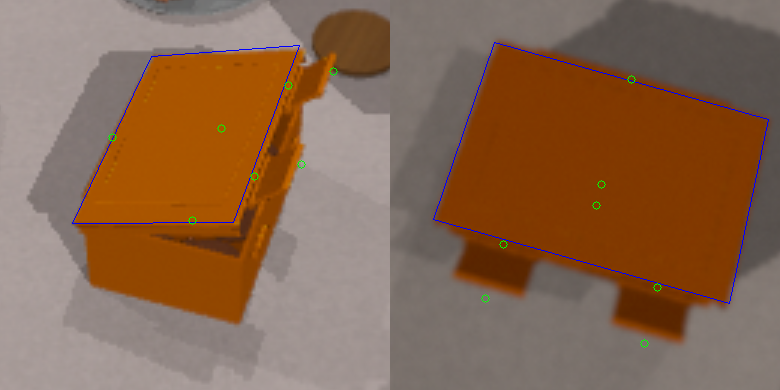

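The model overlays well: container at about (566,-25), yaw -0.28, lid at about 0.37 rad. I'll work out the moves, then turn and go above the pad with the fingers shut.

```bash
python3 -c "
from rig import *
import rig;print([n for n in dir(rig) if n[0]!='_']);print(globals().get('finger_overhang'),read_state().get('finger_overhang'))"
python3 -m pendant '[{"slide":[0,0,0],"dr":[0,0,0.122],"gripper":0},{"slide":[0,0,0],"dr":[0,0,0.122],"gripper":0},{"slide":[0,0,0],"dr":[0,0,0.122],"gripper":0},{"slide":[0,0,0],"dr":[0,0,0.122],"gripper":0},{"slide":[0,0,0],"dr":[0,0,0.122],"gripper":0}]'
```

```text
['IKError', 'capture', 'finger_overhang', 'get_calibration', 'hand_in', 'landmark_of', 'read_state', 'spot_in']
173.4 None
t: 1.62
eef_pos: [170.0, -496.7, 404.7]
tcp_rot: [-3.142, -0.0, -0.286]
ft_force: [0.0, 0.7, -0.2]
grip_width: 0.301
grip_force: 0.0
```

```bash
python3 -m pendant '[{"slide":[0.0136,-0.0352,0],"dr":[0,0,0],"gripper":0},{"slide":[0.0136,-0.0352,0],"dr":[0,0,0],"gripper":0},{"slide":[0.0136,-0.0352,0],"dr":[0,0,0],"gripper":0},{"slide":[0.0136,-0.0352,0],"dr":[0,0,0],"gripper":0},{"slide":[0.0136,-0.0352,0],"dr":[0,0,0],"gripper":0},{"slide":[0.0136,-0.0352,0],"dr":[0,0,0],"gripper":0},{"slide":[0.0136,-0.0352,0],"dr":[0,0,0],"gripper":0},{"slide":[0.0136,-0.0352,0],"dr":[0,0,0],"gripper":0},{"slide":[0.0136,-0.0352,0],"dr":[0,0,0],"gripper":0},{"slide":[0.0136,-0.0352,0],"dr":[0,0,0],"gripper":0},{"slide":[0.0136,-0.0352,0],"dr":[0,0,0],"gripper":0},{"slide":[0.0136,-0.0352,0],"dr":[0,0,0],"gripper":0}]'
python3 -m pendant '[{"slide":[0.0136,-0.0352,0.01],"dr":[0,0,0],"gripper":0},{"slide":[0.0136,-0.0352,0.01],"dr":[0,0,0],"gripper":0},{"slide":[0.0136,-0.0352,0.01],"dr":[0,0,0],"gripper":0},{"slide":[0.0136,-0.0352,0.01],"dr":[0,0,0],"gripper":0},{"slide":[0,0,0.01],"dr":[0,0,0],"gripper":0},{"slide":[0,0,0],"dr":[0,0,0],"gripper":0}]'
python3 - <<'E'
from h import *
print(read_state()['eef_pos'])
out=[]
for c in('side','top'):
    im=capture(c)[...,::-1];im=cv2.resize(im,None,fx=3,fy=3)
    out.append(im[130*3:130*3+390,215*3:215*3+390])
cv2.imwrite('pics/a.png',np.hstack(out))
E
```

```text
t: 2.62
eef_pos: [444.5, -134.1, 405.0]
tcp_rot: [3.141, -0.001, -0.28]
ft_force: [0.9, -1.4, 0.4]
grip_width: -0.001
grip_force: 0.0
t: 3.12
eef_pos: [525.8, -47.5, 353.0]
tcp_rot: [-3.116, 0.003, -0.235]
ft_force: [-0.8, 0.3, 0.5]
grip_width: 0.001
grip_force: 0.0
[525.83903473 -47.48783508 352.97818327]
```

View pics/a.png

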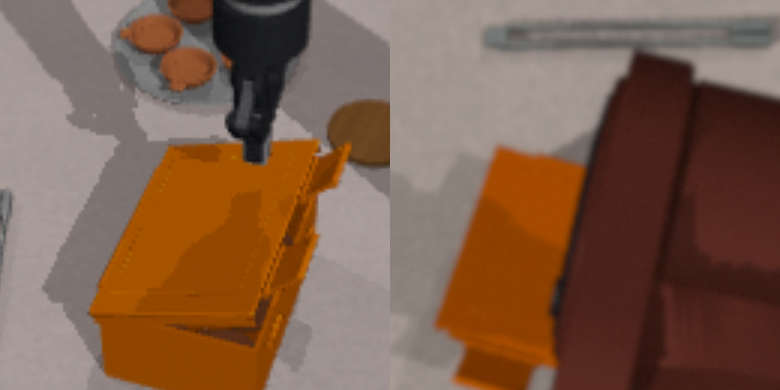

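```bash
python3 -c "
from rig import *
s=read_state();print(s['joints'],s['joint_vel'],s['eef_pos'],s['tcp_rot'])"
```

```text
[-0.23789123  0.329035   -0.23500075  1.00838404  0.0253082   3.14111146] [-1.04494227e-02 -1.91920707e-02  1.00710973e-02  1.69854129e-03
 -2.67450567e-05 -6.49648893e-04] [525.44655482 -48.47772738 354.87113843] [-3.11628368e+00  1.61128803e-03 -2.37410191e-01]
```

Joint 6 ran into its limit at 3.14, so I'll turn the tool half a turn the other way; the pushing tip is symmetric. I'll take out the small tilt at the same time.

```bash

python3 -m pendant '[{"slide":[0,0,0],"dr":[-0.0255,0,0],"gripper":0},{"slide":[0,0,0],"dr":[0,0,-0.1239],"gripper":0},{"slide":[0,0,0],"dr":[0,0,-0.1239],"gripper":0},{"slide":[0,0,0],"dr":[0,0,-0.1239],"gripper":0},{"slide":[0,0,0],"dr":[0,0,-0.1239],"gripper":0},{"slide":[0,0,0],"dr":[0,0,-0.1239],"gripper":0},{"slide":[0,0,0],"dr":[0,0,-0.1239],"gripper":0},{"slide":[0,0,0],"dr":[0,0,-0.1239],"gripper":0},{"slide":[0,0,0],"dr":[0,0,-0.1239],"gripper":0},{"slide":[0,0,0],"dr":[0,0,-0.1239],"gripper":0},{"slide":[0,0,0],"dr":[0,0,-0.1239],"gripper":0},{"slide":[0,0,0],"dr":[0,0,-0.1239],"gripper":0}]'
python3 -m pendant '[{"slide":[0,0,0],"dr":[0,0,-0.1239],"gripper":0},{"slide":[0,0,0],"dr":[0,0,-0.1239],"gripper":0},{"slide":[0,0,0],"dr":[0,0,-0.1239],"gripper":0},{"slide":[0,0,0],"dr":[0,0,-0.1239],"gripper":0},{"slide":[0,0,0],"dr":[0,0,-0.1239],"gripper":0},{"slide":[0,0,0],"dr":[0,0,-0.1239],"gripper":0},{"slide":[0,0,0],"dr":[0,0,-0.1239],"gripper":0},{"slide":[0,0,0],"dr":[0,0,-0.1239],"gripper":0},{"slide":[0,0,0],"dr":[0,0,-0.1239],"gripper":0},{"slide":[0,0,0],"dr":[0,0,-0.1239],"gripper":0},{"slide":[0,0,0],"dr":[0,0,-0.1239],"gripper":0},{"slide":[0,0,0],"dr":[0,0,-0.1239],"gripper":0}]'
python3 -m pendant '[{"slide":[0,0,0],"dr":[0,0,-0.1239],"gripper":0},{"slide":[0,0,0],"dr":[0,0,-0.1239],"gripper":0},{"slide":[0,0,0],"dr":[0,0,0],"gripper":0}]'
cat > go.py <<'E'
# python3 go.py cx cy ztip : slide (tool axes, m) to container-frame point
import sys; from fit import *
from scipy.spatial.transform import Rotation as Ro
s=read_state(); x,y,yaw=566.4,-24.6,-0.282
cx,cy,z=map(float,sys.argv[1:]);c,w=np.cos(yaw),np.sin(yaw)
t=np.array([x+c*cx-w*cy,y+w*cx+c*cy,z+173.4]);R=Ro.from_euler('xyz',s['tcp_rot'])
print('slide',(R.inv().apply(t-s['eef_pos'])/1000).round(4),'pos',s['eef_pos'].round(1),s['tcp_rot'].round(3),'J',s['joints'].round(2))
E
python3 go.py -31 0 145
```

```text
t: 4.22
eef_pos: [525.2, -51.2, 356.1]
tcp_rot: [3.141, -0.001, 1.134]
ft_force: [0.8, -0.0, 1.1]
grip_width: -0.003
grip_force: 0.0
t: 5.22
eef_pos: [525.2, -51.2, 356.1]
tcp_rot: [3.141, 0.001, 2.62]
ft_force: [-0.3, -0.2, -0.6]
grip_width: -0.002
grip_force: 0.0
t: 5.47
eef_pos: [525.2, -51.2, 356.0]
tcp_rot: [3.141, 0.001, 2.868]
ft_force: [1.2, -0.4, 0.7]
grip_width: 0.002
grip_force: 0.0
slide [-0.0014  0.0369  0.0376] pos [525.2 -51.2 356. ] [3.141e+00 1.000e-03 2.868e+00] J [-0.24  0.33 -0.23  1.01  0.    0.04]
```

```bash

python3 -m pendant '[{"slide":[0,0.0185,0],"dr":[0,0,0],"gripper":0},{"slide":[-0.001,0.0185,0],"dr":[0,0,0],"gripper":0},{"slide":[0,0,0.019],"dr":[0,0,0],"gripper":0},{"slide":[0,0,0.019],"dr":[0,0,0],"gripper":0},{"slide":[0,0,0.01],"dr":[0,0,0],"gripper":0},{"slide":[0,0,0.008],"dr":[0,0,0],"gripper":0},{"slide":[0,0,0.008],"dr":[0,0,0],"gripper":0},{"slide":[0,0,0.008],"dr":[0,0,0],"gripper":0},{"slide":[0,0,0],"dr":[0,0,0],"gripper":0}]'
python3 -m pendant '[{"slide":[0,0,0.005],"dr":[0,0,0],"gripper":0},{"slide":[0,0,0.004],"dr":[0,0,0],"gripper":0},{"slide":[0,0,0.003],"dr":[0,0,0],"gripper":0},{"slide":[0,0,0],"dr":[0,0,0],"gripper":0}]'
python3 go.py -31 0 97
```

```text
t: 6.22
eef_pos: [536.4, -15.1, 282.1]
tcp_rot: [3.14, -0.001, 2.862]
ft_force: [-0.4, -0.7, 0.4]
grip_width: -0.005
grip_force: 0.0
t: 6.55
eef_pos: [536.6, -14.9, 270.7]
tcp_rot: [3.14, -0.001, 2.863]
ft_force: [0.1, 0.2, -0.5]
grip_width: -0.001
grip_force: 0.0
slide [-0.0003 -0.0011  0.0002] pos [536.6 -14.9 270.7] [ 3.140e+00 -1.000e-03  2.863e+00] J [-0.16  0.43 -0.33  0.81  0.    0.11]
```

```bash

python3 -m pendant '[{"slide":[0,0,0.001],"dr":[0,0,0],"gripper":0},{"slide":[0,0,0.001],"dr":[0,0,0],"gripper":0},{"slide":[0,0,0],"dr":[0,0,0],"gripper":0}]'
python3 - <<'E'
from h import *
print(read_state()['ft_force'])
out=[]
for c in('side','top'):
    im=capture(c)[...,::-1];im=cv2.resize(im,None,fx=3,fy=3)
    out.append(im[150*3:150*3+390,215*3:215*3+390])
cv2.imwrite('pics/b.png',np.hstack(out))
E
```

```text
t: 6.8
eef_pos: [536.7, -14.8, 269.4]
tcp_rot: [3.14, -0.0, 2.864]
ft_force: [-1.4, 0.8, 1.9]
grip_width: 0.001
grip_force: 1.2
[-1.42262618  0.7684128   1.88607245]
```

View pics/b.png

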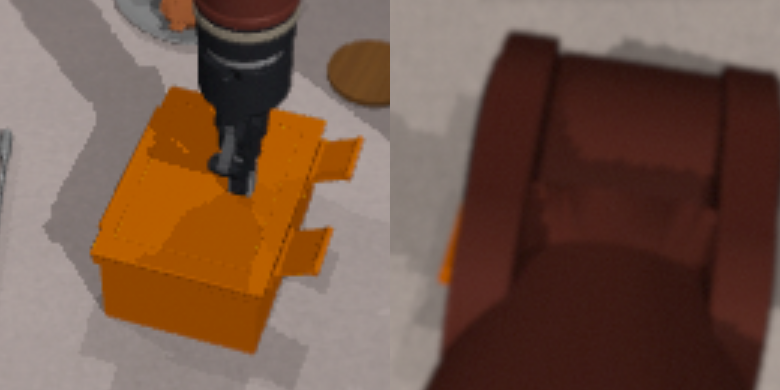

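The lid looks shut, with both levers sticking out open and up. I'll press a little more to confirm a hard stop, then lift.

```bash

python3 -m pendant '[{"slide":[0,0,0.0015],"dr":[0,0,0],"gripper":0},{"slide":[0,0,0.0015],"dr":[0,0,0],"gripper":0},{"slide":[0,0,0],"dr":[0,0,0],"gripper":0}]'
```

```text
t: 7.15
eef_pos: [536.6, -14.7, 268.9]
tcp_rot: [3.14, 0.001, 2.864]
ft_force: [-12.6, 2.4, 36.0]
grip_width: 0.005
grip_force: 17.8
```

Hard stop found, so the lid is shut. Next I'll lift, retreat toward the robot and re-fit the pose.

```bash

python3 -m pendant '[{"slide":[0,0,-0.01],"dr":[0,0,0],"gripper":0},{"slide":[0,0,-0.035],"dr":[0,0,0],"gripper":0},{"slide":[0.037,-0.0275,0],"dr":[0,0,0],"gripper":0},{"slide":[0.037,-0.0275,0],"dr":[0,0,0],"gripper":0},{"slide":[0,0,0],"dr":[0,0,0],"gripper":0}]'
python3 go.py -106 55 125
python3 - <<'E'
from fit import *
obs={}
for c in('side','top'):
    im=capture(c)[...,::-1];cv2.imwrite(f'pics/{c}1.png',im);obs[c]={}
    for n in['lid_pad','lid_hinge','latch_left_hinge','latch_left_tip','latch_right_hinge','latch_right_tip']:
        d=landmark_of(n,c)
        if d and d[0]['conf']>.5: obs[c][n]=d[0]['position']
def res(p):
    P=pts(p);return np.concatenate([(proj([P[n] for n in o],c)-np.array(list(o.values()))).ravel() for c,o in obs.items() if o])
r=least_squares(res,[566,-25,-.28,0],loss='soft_l1',f_scale=2,x_scale=[10,10,.1,.1])
print(r.x.round(3),{c:list(o) for c,o in obs.items()},res(r.x).reshape(-1,2).round(1).tolist())
out=[]
for c in('side','top'):
    im=cv2.resize(cv2.imread(f'pics/{c}1.png'),None,fx=3,fy=3)
    for v in pts([566.4,-24.6,-.282,0]).values(): cv2.circle(im,tuple(np.int32(proj(v,c)[0]*3)),4,(0,255,0),1)
    out.append(im[150*3:150*3+390,215*3:215*3+390])
cv2.imwrite('pics/c.png',np.hstack(out))
E
```

```text
t: 7.57
eef_pos: [452.2, -44.6, 309.9]
tcp_rot: [3.141, -0.008, 2.863]
ft_force: [-0.6, 0.2, -0.9]
grip_width: 0.005
grip_force: 0.0
slide [0.0014 0.106  0.0116] pos [452.2 -44.6 309.9] [ 3.141 -0.008  2.863] J [-0.26  0.24 -0.49  0.85  0.    0.02]
[ 5.66251e+02 -2.09000e+01 -2.58000e-01  1.30000e-02] {'side': ['lid_pad', 'lid_hinge', 'latch_left_hinge', 'latch_left_tip', 'latch_right_hinge'], 'top': ['lid_pad', 'lid_hinge', 'latch_left_hinge', 'latch_left_tip', 'latch_right_hinge']} [[-0.6, -0.7], [1.0, 2.0], [-4.5, 0.9], [-1.2, 0.7], [-1.8, -0.8], [2.0, 2.3], [-0.1, -2.6], [-2.1, -0.3], [-0.9, 2.6], [7.5, 123.7]]
```

View pics/c.png

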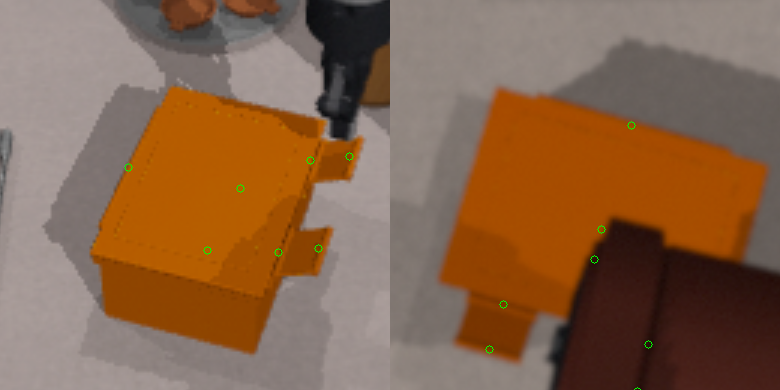

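The lid is shut (fit 0.013 rad), with levers open at about (348,155) and (318,250) in the crop. The fingers are already above the right lever, so I'll nudge and press that one first.

```bash

python3 -m pendant '[{"slide":[0.0034,-0.004,0],"dr":[0,0,0],"gripper":0},{"slide":[0,0,0.015],"dr":[0,0,0],"gripper":0},{"slide":[0,0,0.01],"dr":[0,0,0],"gripper":0},{"slide":[0,0,0.006],"dr":[0,0,0],"gripper":0},{"slide":[0,0,0.006],"dr":[0,0,0],"gripper":0},{"slide":[0,0,0.006],"dr":[0,0,0],"gripper":0},{"slide":[0,0,0],"dr":[0,0,0],"gripper":0}]'
python3 -m pendant '[{"slide":[0,0,0.005],"dr":[0,0,0],"gripper":0},{"slide":[0,0,0.005],"dr":[0,0,0],"gripper":0},{"slide":[0,0,0.005],"dr":[0,0,0],"gripper":0},{"slide":[0,0,0],"dr":[0,0,0],"gripper":0}]'
python3 go.py -108 -55 78
```

```text
t: 8.85
eef_pos: [454.2, -47.2, 267.4]
tcp_rot: [3.14, -0.001, 2.863]
ft_force: [-0.2, -0.5, 2.5]
grip_width: -0.0
grip_force: 0.5
t: 9.18
eef_pos: [454.2, -47.1, 252.4]
tcp_rot: [3.14, -0.001, 2.864]
ft_force: [-0.4, -0.2, -1.1]
grip_width: 0.003
grip_force: 0.0
slide [ 0.0065 -0.0021  0.001 ] pos [454.2 -47.1 252.4] [ 3.140e+00 -1.000e-03  2.864e+00] J [-0.26  0.32 -0.56  0.69  0.    0.01]
```

Contact showed 2.5 N, then the force dropped away, so it probably snapped. I'll lift and do the left lever.

```bash

python3 -m pendant '[{"slide":[0.005,0,-0.015],"dr":[0,0,0],"gripper":0},{"slide":[0,0,-0.035],"dr":[0,0,0],"gripper":0},{"slide":[0,0.036,0],"dr":[0,0,0],"gripper":0},{"slide":[0,0.036,0],"dr":[0,0,0],"gripper":0},{"slide":[0,0.036,0],"dr":[0,0,0],"gripper":0},{"slide":[0,0,0],"dr":[0,0,0],"gripper":0}]'
python3 go.py -106 55 78
python3 - <<'E'
from h import *
out=[]
for c in('side','top'):
    im=cv2.resize(capture(c)[...,::-1],None,fx=3,fy=3)
    out.append(im[150*3:150*3+390,215*3:215*3+390])
cv2.imwrite('pics/d.png',np.hstack(out))
E
```

```text
t: 9.68
eef_pos: [480.4, 62.3, 303.8]
tcp_rot: [3.137, 0.001, 2.867]
ft_force: [-0.8, 0.2, 0.6]
grip_width: 0.002
grip_force: 0.0
slide [-0.0007 -0.0047  0.0524] pos [480.4  62.3 303.8] [3.137e+00 1.000e-03 2.867e+00] J [-0.02  0.3  -0.43  0.84  0.    0.25]
```

View pics/d.png

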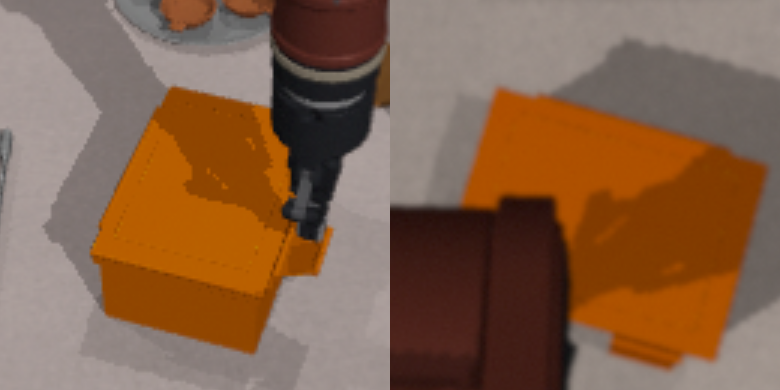

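The right lever is folded down, showing only a thin strip at (645,350) in the top crop. The container hasn't moved. Next I'll press the left lever.

```bash

python3 -m pendant '[{"slide":[0.001,-0.004,0.012],"dr":[0,0,0],"gripper":0},{"slide":[0,0,0.008],"dr":[0,0,0],"gripper":0},{"slide":[0,0,0.006],"dr":[0,0,0],"gripper":0},{"slide":[0,0,0.006],"dr":[0,0,0],"gripper":0},{"slide":[0,0,0.005],"dr":[0,0,0],"gripper":0},{"slide":[0,0,0.005],"dr":[0,0,0],"gripper":0},{"slide":[0,0,0.005],"dr":[0,0,0],"gripper":0},{"slide":[0,0,0.005],"dr":[0,0,0],"gripper":0},{"slide":[0,0,0],"dr":[0,0,0],"gripper":0}]'
python3 -m pendant '[{"slide":[0.005,0,-0.015],"dr":[0,0,0],"gripper":0},{"slide":[0.01,0,-0.035],"dr":[0,0,0],"gripper":0},{"slide":[0.03,0,-0.02],"dr":[0,0,0],"gripper":0},{"slide":[0.03,0,-0.02],"dr":[0,0,0],"gripper":0},{"slide":[0.03,0,-0.02],"dr":[0,0,0],"gripper":0},{"slide":[0,0,0],"dr":[0,0,0],"gripper":0},{"slide":[0,0,0],"dr":[0,0,0],"gripper":0},{"slide":[0,0,0],"dr":[0,0,0],"gripper":0}]'
python3 - <<'E'
from h import *
out=[]
for c in('side','top'):
    im=cv2.resize(capture(c)[...,::-1],None,fx=3,fy=3)
    out.append(im[150*3:150*3+390,215*3:215*3+390])
cv2.imwrite('pics/e.png',np.hstack(out))
E
```

```text
t: 10.53
eef_pos: [476.8, 54.5, 250.2]
tcp_rot: [3.14, -0.002, 2.864]
ft_force: [-0.7, -0.3, -0.2]
grip_width: 0.001
grip_force: 0.0
t: 11.2
eef_pos: [376.6, 83.2, 361.4]
tcp_rot: [3.139, 0.001, 2.864]
ft_force: [0.1, -0.5, -0.4]
grip_width: 0.003
grip_force: 0.0
```

View pics/e.png

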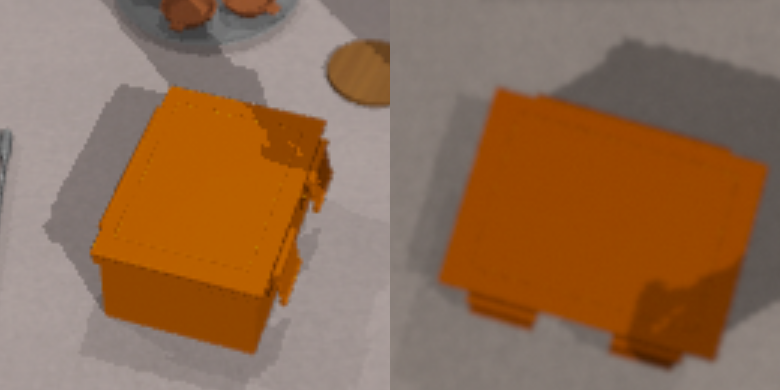

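Both levers hang against the front wall: (318,175) and (288,265) in the side crop, with equal strips in the top one. The lid is flush and the robot is clear, so I'll hand in.

```bash
python3 -c "
from rig import *
print(hand_in())"
```

```text
the job is handed in; nothing more can be done
None
```

I pushed the lid shut and flipped both lock levers down against the front wall, and nothing on the counter visibly moved. I handed the job in at about 11 s; the hand-in returned no verdict, so this rests on the pictures and force readings.

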